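# Seat the keyed hub on the antenna turntable and latch it

## Task

Fit the loose aluminium hub, flange down, onto the spindle of the antenna turntable: turn it gently on the spindle until the tab in its bore drops into the spindle's keyway and the hub sits fully home on its seat, without forcing it. Then swing the turntable's keeper fully over the hub's flange so that it cannot lift off, let go, and leave the other things on the bench where they lie.

Things in the scene. Friction and masses are not known exactly. Their poses are not given: they have to be found in the camera images.
- hub: Loose plain aluminium hub, 0.2 to 0.4 kg, standing flange down. Round flange 80 mm across, 8 mm thick; on it, up to 52 mm, a neck 50 mm across. A bore of 32.4 mm runs right through, its lower mouth bevelled by 2 mm. One tab stands in the bore on the hub's own +x side; a dark line on the flange marks that side. Origin: on the axis at the underside, z up.
- hub_flats (a point): On the hub's axis 37 mm above its underside: the neck there has two upright flats, 44 mm apart, facing the hub's +y and -y, to grip it by.
- hub_tab (a point): Middle of the lower face of the tab in the hub's bore, 12.5 mm from the axis towards the hub's +x, 20 mm above the underside. The steel tab is 8 mm wide, 10 mm high, reaches in to 10.5 mm from the axis, and its lower edges are bevelled.
- turntable: Fixed antenna turntable: grey box 140 (x) x 195 (y) mm, 45 mm high, on a dark foot plate; small handwheel on the -y side. Origin: on the upright spindle's axis, at bench level; the box reaches 70 mm to -y and 125 mm to +y of it. On the deck round the spindle is an engraved scale whose heavy zero line lies towards -x.
- seat_center (a point): Centre of the flat seat ring (60 mm across, with three low landing pads) round the spindle's foot, 48 mm above the bench, axes as the turntable's. The hub's origin comes here when the hub is home. Hub and spindle must not be pressed together with more than 50 N.
- spindle_top (a point): On the axis at the top of the spindle's 30 mm journal, 82 mm above the bench, its rim bevelled by 1.3 mm; above it only a 17 mm nose, to 94 mm. One keyway, 10 mm wide, its floor 9.5 mm from the axis, runs the whole journal and is open at the top. The worm drive holds the spindle: it cannot be turned. The keyway lies up to 0.75 rad either way from the zero line (-x); the angle is not measured.
- keeper (a joint): Keeper angle, rad: dark steel bar, 14 mm wide, 7 mm thick, on the deck; 0 = parked, nose towards the turntable's +x and tail to -x; grows clockwise seen from above; pi/2 = nose over the hub's flange, tail to +y; stop at 1.6. Underside 58.5 mm above the bench, 2.5 mm over the flange of a hub that is home; a hub not home blocks it. Turns with 1.5 to 2 N at its knob, stays where left.
- keeper_pivot (a point): The keeper's upright pivot axis, 68 mm from the spindle axis on the turntable's +y side; this point is 58.5 mm above the bench. The keeper's nose ends 42 mm from it, its screw head stands to 69.5 mm above the bench.
- keeper_knob (a point): Middle of the black knob on the keeper's tail, 36 mm from the pivot, to pinch from above or push: upright, 16 mm in diameter, from 69.5 to 91.5 mm above the bench; this point is 83.5 mm above the bench.
- torque_wrench: Bystander: grey wrench 139 mm long lying behind the turntable, on its +x side. Leave it alone.
- adapter_n_sma: Bystander: coaxial adapter 23 x 38 x 20 mm lying on the bench beyond the hub. Leave it alone.
Mind the look-alikes: they are no part of the job. Of the things shaped like the hub, the aluminium one is meant.

How it is judged:
On the way, in this order (a step that is already met when the one before it is completed fails the run):
1. the hub is keyed onto the spindle and fully home on its seat (horizontal distance between hub and seat_center below 0.003 m and z of hub in the frame of seat_center between -0.003 and 0.002 m and angle between hub's own z axis and vertical below 0.06 rad), for 0.2 s.
2. the keeper is swung over the flange (value of joint keeper above 1.4 rad), for 0.2 s.
At the end, for the whole second after the job is handed in: The hub stands upright on the spindle with its underside on the seat (within 2 mm in height, 3 mm sideways), which is possible only with its tab in the keyway; the keeper is at 1.4 rad or more, over the flange; the hub is at rest and released (all of step 1 and value of joint keeper above 1.4 rad and linear speed of hub below 0.01 m/s); the robot touches nothing.
It fails at once if the hub is forced: more than 50 N between it and the turntable (contact force between hub and turntable above 50 N).
It fails at once if the wrench is shifted by more than 3 cm (distance of torque_wrench from where it was at the start of the episode above 0.03 m).
It fails at once if the adapter is shifted by more than 3 cm (distance of adapter_n_sma from where it was at the start of the episode above 0.03 m).
It also fails if it takes over 67 s, if anything falls off the work surface, if the arm or the gripper's body presses on something with over 40 N, if the wrist force passes 120 N, or if a joint passes its speed limit or range.

## Robot

A 6-joint arm with a two-finger parallel gripper is mounted at the origin on a cart in front of the work surface, level with it; the furniture and walls round the work are solid. World frame = base frame: x ahead of the robot, y to its left, z up, the work surface at z = 0. Lengths are in m, angles in rad, forces in N, time in s.
With the tool pointing down it reaches from about 0.25 to 0.725 m from the base axis. Payload 9.7 kg.
Tool frame: the origin (TCP) lies at the very end of the fingers, on their centre line; the grasp point (between the pads) lies 19 mm behind it; z points along the fingers, y is the line along which they close (so a half turn about z gives the same grasp; the last joint's range is limited). The gripper opens to 85 mm and grips with 20 to 120 N. Pads are 22 mm wide; open, the fingers measure 114 mm over their backs; the gripper's body (76 mm by 85 mm) begins 54 mm behind the grasp point. The pads swing forward as they close: fully open they stand 13 mm farther back than shut.
Start: joints at [-1.164, 0.087, 0.176, 1.66, 0, 1.571], TCP at [0.218, -0.505, 0.21] pointing down, gripper open.
Joint ranges: [-3.13, 3.13], [-0.85, 1.81], [-1.15, 1.24], [-2.2, 2.28], [-1.44, 1.52], [-3.14, 3.14]. Speed limits (rad/s): [2.22, 2.22, 2.57, 3.14, 3.14, 3.14].

## Interface

Orientations are given as a unit quaternion [w, x, y, z].
In Python, from bench import env gives the robot as it stands. The module is installed in compiled form; this text tells all that it offers.
- The arm moves only by the tool drive_tool, never from a script. Its argument "motion" is a list of rows, each an object with "hand": the opening, from -1 (shut) to 1 (fully open); "linear": the shift along the world's x, y, z in m, a list of three; "twist": the turn about the world's z in rad. In form: [{"hand": hand, "linear": [x, y, z], "twist": twist}, ...]. A call has 1 to 8 rows; each row shifts and turns the commanded pose from where the row before left it; what a row does not reach is not made up. A row lasts 1/10 s, in which the tool goes at most 50 mm and 8.59 degrees, less where a joint would pass 70% of its speed; a pose out of reach is approached as far as the arm can. A call is refused whole if a number of a shift passes 0.05 or a number of a turn 0.15, either way. A call with a gripper value outside its range is refused whole. The fingers move at their own pace and stop on an object; the grip force is fixed at half the most. Time passes only in rows, so rows that do not move let the fingers close. It gives the time, the measured TCP pose, the force, the opening and the grip force at its end, in the units of the state.
- env.state(): the state, without advancing time (a new reading comes with each control period).
- env.camera(name): name is "scene" or "top"; returns (picture, depth): 420x560x3 uint8, red, green, blue; 420x560 float32, m along the optical axis (not along the pixel's ray), 0 where there is no reading.
- env.camera_model(name): a dict with "fx", "fy", "cx", "cy" (pixels), "extrinsics" (4x4, takes a point from camera to world coordinates). Camera axes: x right, y down, z forward; pixel columns grow to the right and rows downward; lengths in m; the calibration is good to about 2 mm. A picture is of the moment at which its call begins. camera_model takes no time and is no camera call.
- env.finish_job(): hands the job in; it is judged then, once.
The state is a dict: "time": time; "joint_pos": joint angles; "dq": joint speeds; "tau": joint torques, N m; "eef_pos": TCP position; "ee_rot": TCP orientation; "force": force on the tool from outside, world axes, zero at the start; "ft_torque": the same for the moment, N m; "finger_gap": opening from 0.0 (shut) to 1.0 (fully open); "finger_force": force on a finger pad.
Only numpy, scipy, OpenCV 4.12 (cv2) and the standard library are available. Lean on these libraries where they do the work, as an engineer would, in place of code of your own. Each camera call takes 0.05 s, during which the arm holds its last target. There are 200 camera calls.

## Working session

There is one attempt and no reset: what is moved stays moved. The work goes in short steps, Python scripts to look and compute and a tool call to move; the robot and the scene stay as the last step left them, time stands still between calls to the robot, and variables do not carry over. Pictures are saved under pics/ and viewed, at most 10 in all, crops included, and the job is handed in when it is done.

Besides the shell and the picture viewer there is one more tool, called after "Emit:" as a command line: name --argument value ..., lists and objects as JSON in quotes. drive_tool: Moves the arm, as the interface text tells. Its arguments: {"type":"object","properties":{"motion":{"type":"array"}},"required":["motion"]}

```bash
mkdir -p pics; cat > h.py <<'E'
import numpy as np, cv2
from bench import env
def cap(n,tag):
    p,d=env.camera(n); np.savez(f'{tag}.npz',p=p,d=d); cv2.imwrite(f'pics/{tag}.png',p[:,:,::-1]); return p,d
def ray(n,u,v,z):
    m=env.camera_model(n);E=np.array(m['extrinsics'])
    r=E[:3,:3]@np.array([(u-m['cx'])/m['fx'],(v-m['cy'])/m['fy'],1]);o=E[:3,3]
    return o+r*(z-o[2])/r[2]
def cloud(n,d):
    m=env.camera_model(n);E=np.array(m['extrinsics']);v,u=np.mgrid[:420,:560]
    P=np.stack([(u-m['cx'])/m['fx']*d,(v-m['cy'])/m['fy']*d,d],-1)
    W=P@E[:3,:3].T+E[:3,3];W[d==0]=np.nan;return W
def proj(n,P):
    m=env.camera_model(n);E=np.array(m['extrinsics']);q=(np.asarray(P)-E[:3,3])@E[:3,:3]
    return q[...,0]/q[...,2]*m['fx']+m['cx'],q[...,1]/q[...,2]*m['fy']+m['cy']
E
python3 - <<'E'
from h import *
for n in('top','scene'):
    cap(n,n+'0'); m=env.camera_model(n);print(n,m['fx'],np.round(m['extrinsics'],3).tolist())
a=[cv2.imread(f'pics/{n}0.png') for n in('top','scene')]
print(env.state())
E
```

```text
top 532.773485935357 [[0.021, -0.995, 0.101, 0.445], [-1.0, -0.019, 0.016, 0.07], [-0.014, -0.101, -0.995, 1.125], [0.0, 0.0, 0.0, 1.0]]
scene 403.45794177992303 [[-0.831, -0.312, 0.462, 0.132], [-0.556, 0.5, -0.663, 0.612], [-0.024, -0.808, -0.589, 0.582], [0.0, 0.0, 0.0, 1.0]]
{'time': 0.1, 'joint_pos': array([-1.16400302e+00,  8.74552869e-02,  1.75240387e-01,  1.65977358e+00,
       -8.10565914e-07,  1.57080614e+00]), 'dq': array([ 0.00085137, -0.0020783 ,  0.00137491,  0.00025806, -0.00099418,
        0.00128588]), 'tau': array([ 1.43240602e-03, -5.21562123e+01,  4.65652657e+01,  1.59778056e-02,
        5.64730999e-05, -4.37602765e-06]), 'eef_pos': array([ 0.21753453, -0.50492723,  0.20944022]), 'ee_rot': array([-5.83708473e-04,  9.79386931e-01,  2.01992285e-01, -1.20805921e-04]), 'force': array([ 1.26374283, -0.42569452, -0.27099495]), 'ft_torque': array([ 0.00475272, -0.05096179, -0.02777064]), 'finger_force': 0.0, 'finger_gap': 0.9999987269024744}
```

View pics/top0.png

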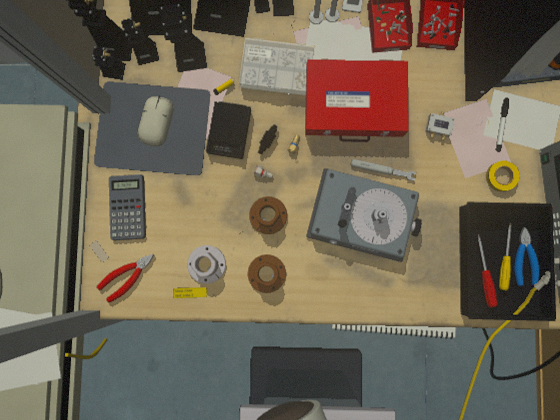

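View pics/scene0.png

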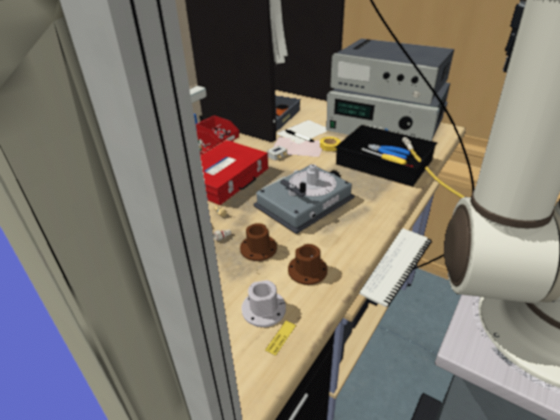

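The top view shows three hub-shaped things. The silver one is at (206,264) and two brown ones are at (268,215) and (267,274). Only the silver one is plain aluminium, so that is the hub. The turntable is at about (365,215), with the spindle at about (380,214) and the keeper knob at about (345,208). I'll enlarge a crop to confirm.

```bash
python3 - <<'E'
from h import *
p=cv2.imread('pics/top0.png')
a=cv2.resize(p[234:294,175:235],(400,400),interpolation=cv2.INTER_CUBIC)
b=cv2.resize(p[160:265,300:405+0],(400,400),interpolation=cv2.INTER_CUBIC)
b=cv2.resize(p[155:265,305:425],(400,367),interpolation=cv2.INTER_CUBIC);b=cv2.copyMakeBorder(b,0,33,0,0,0)
cv2.imwrite('pics/crop0.png',np.hstack([a,b]))
z=np.load('top0.npz');W=cloud('top',z['d'])
def info(nm,u0,u1,v0,v1,zl,zh):
    w=W[v0:v1,u0:u1].reshape(-1,3);w=w[(w[:,2]>zl)&(w[:,2]<zh)]
    (c,s,an)=cv2.minAreaRect((w[:,:2]*1000).astype(np.float32))
    (cc,r)=cv2.minEnclosingCircle((w[:,:2]*1000).astype(np.float32))
    print(nm,len(w),'med z',np.median(w[:,2]).round(4),'rect',np.round(c,1),np.round(s,1),round(an,2),'circ',np.round(cc,1),round(r,1))
info('hub neck',180,235,235,295,.045,.06)
info('hub flange',180,235,235,295,.005,.06)
info('box',300,430,160,270,.035,.06)
info('deck only',300,430,160,270,.040,.0475)
info('spindle',365,400,195,235,.075,.1)
info('knob',330,362,185,235,.075,.1)
E
```

```text
hub neck 267 med z 0.0517 rect [441. 238.] [49.5 43.9] 48.29 circ [440.3 238. ] 25.3
hub flange 976 med z 0.0097 rect [440.8 233.8] [118.2 107.9] 4.36 circ [434.9 230.7] 69.0
box 6109 med z 0.0451 rect [549.  -95.8] [213.4 141.6] 76.45 circ [552.  -86.7] 116.9
deck only 4998 med z 0.0448 rect [549.1 -95.8] [213.4 139.8] 76.4 circ [551.6 -87.2] 116.0
spindle 172 med z 0.0832 rect [ 544.9 -113. ] [27.8 29.2] 0.89 circ [ 545.3 -113.5] 15.2
knob 56 med z 0.0908 rect [526.1 -36.5] [14.7 13.7] 85.69 circ [526.7 -36.8] 7.7
```

View pics/crop0.png

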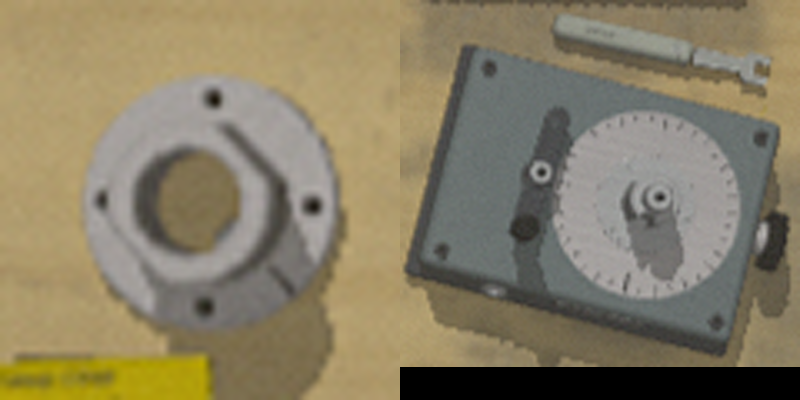

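The crop confirms the plain aluminium hub. Its index line is at lower right, crop (283,282), and the tab is on the same side. On the turntable the heavy zero line is at crop (627,283), and the keeper is parked with its knob towards -x. Next I'll compute the headings and look for the keyway.

```bash
python3 - <<'E'
from h import *
c0=ray('top',175+205/400*60,234+205/400*60,.008);l=ray('top',175+283/400*60,234+282/400*60,.008)
c=np.array([.4405,.238])
print('line',c0,l,np.degrees(np.arctan2(*(l[:2]-c)[::-1])))
# flange circle by depth
for n in('top','scene'):
    z=np.load(n+'0.npz');W=cloud(n,z['d']);f=W.reshape(-1,3)
    def near(cx,cy,r,a,b): return f[(np.hypot(f[:,0]-cx,f[:,1]-cy)<r)&(f[:,2]>a)&(f[:,2]<b)]
    for nm,a in(('flange',near(.44,.238,.06,.006,.011)),('necktop',near(.44,.238,.04,.049,.055)),('nose',near(.545,-.113,.03,.0905,.1)),('journal',near(.545,-.113,.03,.079,.085)),('knob',near(.527,-.037,.02,.088,.095))):
        if len(a)>3:print(n,nm,len(a),np.round(np.array(cv2.minEnclosingCircle((a[:,:2]*1000).astype(np.float32))[0]),1),cv2.minEnclosingCircle((a[:,:2]*1000).astype(np.float32))[1], a[:,2].mean().round(4))
z=ray('top',305+(627-400)*.3,155+283*.3,.0455);print('zero line',z,np.degrees(np.arctan2(z[1]+.1132,z[0]-.545)))
im=[]
for n,zz in(('top',.075),('scene',.07)):
    u,v=proj(n,[.545,-.1132,zz]);u,v=int(u),int(v);p=cv2.imread(f'pics/{n}0.png')
    im.append(cv2.resize(p[v-20:v+20,u-20:u+20],(400,400),interpolation=cv2.INTER_CUBIC));print(n,u,v)
cv2.imwrite('pics/key.png',np.hstack(im))
E
```

```text
line [0.43821399 0.23849009 0.008     ] [0.41480312 0.21322993 0.008     ] -136.05209831653875
top flange 495 [437.7 239.1] 56.24646759033203 0.0083
top necktop 224 [440.9 237.9] 25.171722412109375 0.0519
top nose 55 [ 545.4 -113.5] 8.35543155670166 0.0938
top journal 95 [ 545.  -113.7] 15.151345252990723 0.0819
top knob 44 [526.6 -36.9] 7.624113082885742 0.0913
scene flange 518 [437.3 238.4] 40.23933410644531 0.0074
scene necktop 260 [436.8 237.2] 25.07126808166504 0.0509
scene nose 20 [ 541.1 -113.2] 7.943122863769531 0.0924
scene journal 39 [ 540.8 -114.8] 15.482941627502441 0.0809
scene knob 24 [522.4 -37.4] 7.359951019287109 0.09
zero line [ 0.49545984 -0.1039756   0.0455    ] 169.45229010481086
top 380 214
scene 311 173
```

View pics/key.png

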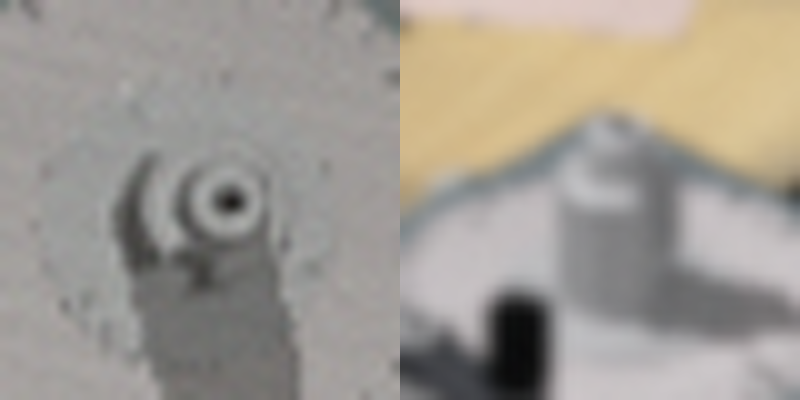

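Emit:
drive_tool --motion '[{"hand": 1,"linear": [0.02,0.05,0],"twist": 0.149},{"hand": 1,"linear": [0.02,0.05,0],"twist": 0.149},{"hand": 1,"linear": [0.02,0.05,0],"twist": 0.149},{"hand": 1,"linear": [0.02,0.05,0],"twist": 0.149},{"hand": 1,"linear": [0.02,0.05,0],"twist": 0.149},{"hand": 1,"linear": [0.02,0.05,0],"twist": 0.149},{"hand": 1,"linear": [0.02,0.05,0],"twist": 0.149},{"hand": 1,"linear": [0.02,0.05,0],"twist": 0.149}]'

```text
time: 0.9
eef_pos: [0.3663, -0.1318, 0.21]
ee_rot: [0.0, 0.695, 0.719, 0.0]
force: [0.5, -0.3, -0.2]
finger_gap: 1.003
finger_force: 0.0
```

The top crop shows a dark notch in the journal rim at about (200,268), which is roughly towards the zero line. I'll use that as the first guess for the keyway.

Emit:
drive_tool --motion '[{"hand": 1,"linear": [0.009,0.046,0],"twist": 0.147},{"hand": 1,"linear": [0.009,0.046,0],"twist": 0.147},{"hand": 1,"linear": [0.009,0.046,0],"twist": 0.147},{"hand": 1,"linear": [0.009,0.046,0],"twist": 0.147},{"hand": 1,"linear": [0.009,0.046,0],"twist": 0.147},{"hand": 1,"linear": [0.009,0.046,0],"twist": 0.147},{"hand": 1,"linear": [0.009,0.046,0],"twist": 0.147},{"hand": 1,"linear": [0.009,0.046,0],"twist": 0.147}]'

```text
time: 1.7
eef_pos: [0.438, 0.2364, 0.2098]
ee_rot: [-0.0, 0.179, 0.984, -0.0]
force: [0.9, -1.1, 1.2]
finger_gap: 1.002
finger_force: 0.0
```

Emit:
drive_tool --motion '[{"hand": 1,"linear": [0,0,-0.012],"twist": 0.147},{"hand": 1,"linear": [0,0,-0.012],"twist": 0.147},{"hand": 1,"linear": [0,0,-0.012],"twist": 0.147},{"hand": 1,"linear": [0,0,-0.012],"twist": 0.147},{"hand": 1,"linear": [0,0,-0.012],"twist": 0.147},{"hand": 1,"linear": [0,0,-0.012],"twist": 0.147},{"hand": 1,"linear": [0,0,-0.012],"twist": 0.147},{"hand": 1,"linear": [0,0,-0.012],"twist": 0.147}]'

```text
time: 2.5
eef_pos: [0.4379, 0.2342, 0.1132]
ee_rot: [-0.0, -0.396, 0.918, -0.0]
force: [-0.6, -0.0, -0.1]
finger_gap: 0.999
finger_force: 0.0
```

```bash
python3 - <<'E'
from h import *
s=env.state();q=s['ee_rot'];print(s['eef_pos'].round(4),np.degrees(2*np.arctan2(q[2],q[1]))-90,np.degrees(s['joint_pos']).round(1))
k=ray('top',380,194+26.8,.082);c=np.array([.5452,-.1136]);print('key',k,np.degrees(np.arctan2(k[1]-c[1],k[0]-c[0])))
z=np.load('top0.npz');f=cloud('top',z['d']).reshape(-1,3);r=np.hypot(f[:,0]-c[0],f[:,1]-c[1])
w=f[(r>.0095)&(r<.0145)];a=np.degrees(np.arctan2(w[:,1]-c[1],w[:,0]-c[0]))%360
for i in np.argsort(a): print(int(a[i]),int(w[i,2]*1000),end='; ')
E
```

```text
[0.4379 0.2342 0.1132] 136.71304731564177 [ 28.1  -3.1  -8.8  84.3   0.  -18.6]
key [ 0.53140968 -0.11144318  0.082     ] 171.11090299395252
0 81; 7 79; 11 80; 12 83; 18 83; 19 78; 22 84; 27 80; 32 81; 34 80; 39 81; 41 82; 46 81; 48 82; 51 79; 56 81; 57 79; 64 84; 65 80; 70 80; 73 80; 75 80; 75 58; 80 80; 82 78; 82 80; 93 82; 93 83; 94 84; 96 47; 102 84; 103 44; 104 70; 104 84; 107 56; 107 77; 110 81; 114 83; 115 76; 118 79; 122 82; 129 65; 129 79; 129 84; 139 73; 145 44; 147 45; 151 48; 151 84; 155 49; 159 66; 162 43; 164 44; 165 48; 165 71; 168 51; 169 46; 171 54; 175 73; 178 72; 178 82; 179 81; 179 47; 180 46; 180 57; 181 79; 181 56; 183 54; 185 63; 188 83; 188 80; 190 79; 199 78; 202 79; 206 84; 206 80; 212 82; 215 83; 218 78; 223 81; 224 81; 229 82; 232 80; 233 86; 234 82; 242 82; 248 80; 249 82; 253 80; 258 84; 261 80; 269 81; 269 80; 277 83; 279 81; 285 81; 288 81; 296 83; 300 81; 303 82; 308 79; 314 79; 315 82; 321 80; 325 79; 329 81; 335 84; 340 83; 340 78; 344 82; 348 44; 352 83; 356 86; 359 79;
```

Emit:
drive_tool --motion '[{"hand": 1,"linear": [0.001,0.003,-0.025],"twist": 0},{"hand": 1,"linear": [0,0,-0.025],"twist": 0},{"hand": 1,"linear": [0,0,-0.025],"twist": 0},{"hand": 1,"linear": [0,0,-0.022],"twist": 0},{"hand": -1,"linear": [0,0,0],"twist": 0},{"hand": -1,"linear": [0,0,0],"twist": 0},{"hand": -1,"linear": [0,0,0],"twist": 0},{"hand": -1,"linear": [0,0,0],"twist": 0}]'

```text
time: 3.3
eef_pos: [0.4402, 0.2378, 0.0189]
ee_rot: [0.001, -0.394, 0.919, 0.0]
force: [-1.6, -0.9, 6.6]
finger_gap: 0.493
finger_force: 61.8
```

Emit:
drive_tool --motion '[{"hand": -1,"linear": [0,0,0],"twist": 0},{"hand": -1,"linear": [0,0,0],"twist": 0},{"hand": -1,"linear": [0,0,0],"twist": 0}]'

```text
time: 3.6
eef_pos: [0.4402, 0.2378, 0.019]
ee_rot: [0.001, -0.394, 0.919, 0.0]
force: [-0.0, -0.6, 6.1]
finger_gap: 0.494
finger_force: 61.9
```

Emit:
drive_tool --motion '[{"hand": -1,"linear": [0,0,0.02],"twist": 0},{"hand": -1,"linear": [0,0,0.04],"twist": 0},{"hand": -1,"linear": [0,0,0.04],"twist": 0},{"hand": -1,"linear": [0,0,0.04],"twist": 0},{"hand": -1,"linear": [0,0,0.01],"twist": 0}]'

```text
time: 4.1
eef_pos: [0.4405, 0.238, 0.1721]
ee_rot: [0.003, -0.394, 0.919, 0.0]
force: [0.2, 0.4, -3.7]
finger_gap: 0.496
finger_force: 62.0
```

Emit:
drive_tool --motion '[{"hand": -1,"linear": [0.013,-0.044,0],"twist": -0.132},{"hand": -1,"linear": [0.013,-0.044,0],"twist": -0.132},{"hand": -1,"linear": [0.013,-0.044,0],"twist": -0.132},{"hand": -1,"linear": [0.013,-0.044,0],"twist": -0.132},{"hand": -1,"linear": [0.013,-0.044,0],"twist": -0.132},{"hand": -1,"linear": [0.013,-0.044,0],"twist": -0.132},{"hand": -1,"linear": [0.013,-0.044,0],"twist": -0.132},{"hand": -1,"linear": [0.013,-0.044,0],"twist": -0.132}]'

```text
time: 4.9
eef_pos: [0.5431, -0.1166, 0.1662]
ee_rot: [-0.0, 0.126, 0.992, 0.0]
force: [0.5, 0.7, -2.1]
finger_gap: 0.492
finger_force: 62.0
```

Emit:
drive_tool --motion '[{"hand": -1,"linear": [0,0,0],"twist": 0},{"hand": -1,"linear": [0,0,0],"twist": 0}]'

```text
time: 5.1
eef_pos: [0.5428, -0.1157, 0.1658]
ee_rot: [-0.001, 0.124, 0.992, 0.0]
force: [-0.4, 0.3, -3.4]
finger_gap: 0.492
finger_force: 62.4
```

```bash
python3 - <<'E'
from h import *
s=env.state();q=s['ee_rot'];print(s['eef_pos'].round(4),np.degrees(2*np.arctan2(q[2],q[1]))-90,np.degrees(s['joint_pos']).round(1),s['force'].round(1))
im=[]
e=s['eef_pos']
for n in('top','scene'):
    cap(n,n+'1')
    u,v=proj(n,[e[0],e[1],e[2]-.01]);u,v=int(u),int(v);p=cv2.imread(f'pics/{n}1.png')
    im.append(cv2.resize(p[max(v-50,0):v+50,u-50:u+50],(400,400),interpolation=cv2.INTER_CUBIC));print(n,u,v)
    f=cloud(n,np.load(n+'1.npz')['d']).reshape(-1,3)
    # flange top plane approx e.z-.011
    a=f[(np.hypot(f[:,0]-e[0],f[:,1]-e[1])<.055)&(abs(f[:,2]-(e[2]-.011))<.005)]
    if len(a)>5:
        A=np.c_[2*a[:,:2],np.ones(len(a))]
        ha=cv2.convexHull((a[:,:2]*1000).astype(np.float32))[:,0]
        print(len(a),'z',np.median(a[:,2]),'enclosing',cv2.minEnclosingCircle(ha))
cv2.imwrite('pics/held.png',np.hstack(im))
E
```

```text
[ 0.5428 -0.1157  0.1658] 75.76549105852544 [-12.    5.1   5.3  90.3   0.    2.2] [-0.4  0.3 -3.4]
top 389 211
414 z 0.1545413131968052 enclosing ((533.5829467773438, -108.04751586914062), 37.83085632324219)
scene 313 141
305 z 0.1538324378671282 enclosing ((539.1200561523438, -113.57601165771484), 41.12892532348633)
```

View pics/held.png

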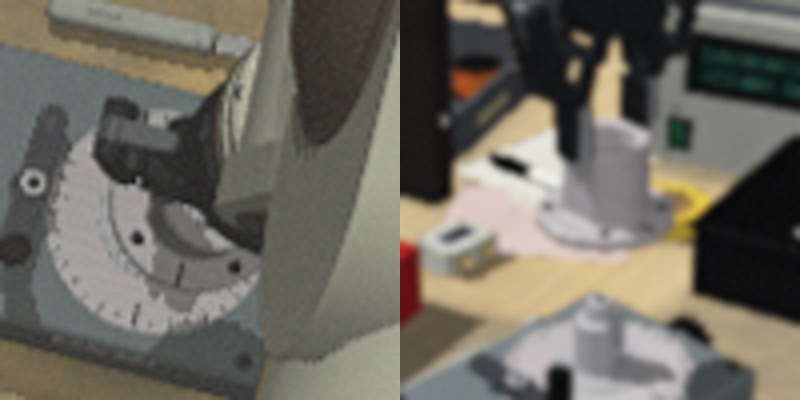

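The scene crop shows the hub held level. It hangs just above the spindle, a couple of mm short in x.

Emit:
drive_tool --motion '[{"hand": -1,"linear": [0.002,0.0015,-0.02],"twist": 0},{"hand": -1,"linear": [0,0,-0.02],"twist": 0},{"hand": -1,"linear": [0,0,-0.01],"twist": 0},{"hand": -1,"linear": [0,0,0],"twist": 0}]'

```text
time: 5.6
eef_pos: [0.5443, -0.112, 0.1158]
ee_rot: [-0.001, 0.122, 0.993, 0.0]
force: [0.3, 0.1, -3.0]
finger_gap: 0.497
finger_force: 62.3
```

Emit:
drive_tool --motion '[{"hand": -1,"linear": [0,0,-0.004],"twist": 0},{"hand": -1,"linear": [0,0,-0.004],"twist": 0},{"hand": -1,"linear": [0,0,-0.004],"twist": 0},{"hand": -1,"linear": [0,0,0],"twist": 0}]'

```text
time: 6.0
eef_pos: [0.545, -0.1132, 0.1047]
ee_rot: [-0.0, 0.123, 0.992, 0.0]
force: [-0.1, -0.7, -4.3]
finger_gap: 0.493
finger_force: 62.4
```

Emit:
drive_tool --motion '[{"hand": -1,"linear": [0,0,-0.0015],"twist": 0},{"hand": -1,"linear": [0,0,-0.0015],"twist": 0},{"hand": -1,"linear": [0,0,-0.001],"twist": 0},{"hand": -1,"linear": [0,0,0],"twist": 0}]'

```text
time: 6.4
eef_pos: [0.5451, -0.1133, 0.1009]
ee_rot: [-0.0, 0.123, 0.992, 0.0]
force: [0.2, 0.3, -2.7]
finger_gap: 0.49
finger_force: 62.4
```

Emit:
drive_tool --motion '[{"hand": -1,"linear": [0,0,-0.001],"twist": 0},{"hand": -1,"linear": [0,0,-0.001],"twist": 0},{"hand": -1,"linear": [0,0,0],"twist": 0}]'

```text
time: 6.7
eef_pos: [0.5451, -0.1132, 0.0989]
ee_rot: [-0.0, 0.123, 0.992, -0.0]
force: [-0.2, -0.4, -3.2]
finger_gap: 0.498
finger_force: 62.4
```

Emit:
drive_tool --motion '[{"hand": -1,"linear": [0,0,-0.002],"twist": 0},{"hand": -1,"linear": [0,0,-0.002],"twist": 0},{"hand": -1,"linear": [0,0,-0.001],"twist": 0},{"hand": -1,"linear": [0,0,0],"twist": 0}]'

```text
time: 7.1
eef_pos: [0.5451, -0.1135, 0.094]
ee_rot: [-0.0, 0.123, 0.992, -0.0]
force: [0.3, -2.1, -3.8]
finger_gap: 0.501
finger_force: 62.4
```

Emit:
drive_tool --motion '[{"hand": -1,"linear": [0,0,-0.002],"twist": 0},{"hand": -1,"linear": [0,0,-0.002],"twist": 0},{"hand": -1,"linear": [0,0,-0.002],"twist": 0},{"hand": -1,"linear": [0,0,0],"twist": 0}]'

```text
time: 7.5
eef_pos: [0.545, -0.1141, 0.0879]
ee_rot: [-0.0, 0.123, 0.992, -0.001]
force: [-0.5, -6.5, -2.3]
finger_gap: 0.497
finger_force: 62.5
```

Emit:
drive_tool --motion '[{"hand": -1,"linear": [0,-0.0018,0],"twist": 0},{"hand": -1,"linear": [0,0,0],"twist": 0}]'

```text
time: 7.7
eef_pos: [0.5451, -0.1148, 0.0879]
ee_rot: [-0.0, 0.123, 0.992, 0.0]
force: [0.8, -0.6, -3.4]
finger_gap: 0.497
finger_force: 62.4
```

Emit:
drive_tool --motion '[{"hand": -1,"linear": [0,0,-0.0015],"twist": 0},{"hand": -1,"linear": [0,0,-0.0015],"twist": 0},{"hand": -1,"linear": [0,0,-0.0015],"twist": 0},{"hand": -1,"linear": [0,0,0],"twist": 0}]'

```text
time: 8.1
eef_pos: [0.545, -0.1148, 0.0832]
ee_rot: [-0.0, 0.123, 0.992, 0.0]
force: [0.8, 0.1, -3.2]
finger_gap: 0.494
finger_force: 62.4
```

Emit:
drive_tool --motion '[{"hand": -1,"linear": [0,0,-0.001],"twist": 0},{"hand": -1,"linear": [0,0,-0.001],"twist": 0},{"hand": -1,"linear": [0,0,-0.001],"twist": 0},{"hand": -1,"linear": [0,0,0],"twist": 0}]'

```text
time: 8.5
eef_pos: [0.5451, -0.115, 0.0804]
ee_rot: [-0.0, 0.123, 0.992, 0.0]
force: [-0.2, 0.3, -2.8]
finger_gap: 0.496
finger_force: 62.4
```

Emit:
drive_tool --motion '[{"hand": -1,"linear": [0,0,-0.001],"twist": 0},{"hand": -1,"linear": [0,0,0],"twist": 0}]'

```text
time: 8.7
eef_pos: [0.5451, -0.115, 0.0795]
ee_rot: [-0.0, 0.123, 0.992, 0.0]
force: [-0.1, 0.0, -3.7]
finger_gap: 0.497
finger_force: 62.4
```

Emit:
drive_tool --motion '[{"hand": -1,"linear": [0,0,-0.001],"twist": 0},{"hand": -1,"linear": [0,0,-0.001],"twist": 0},{"hand": -1,"linear": [0,0,0],"twist": 0}]'

```text
time: 9.0
eef_pos: [0.5452, -0.1149, 0.0774]
ee_rot: [-0.0, 0.123, 0.992, 0.0]
force: [0.1, 0.7, -3.2]
finger_gap: 0.497
finger_force: 62.4
```

Emit:
drive_tool --motion '[{"hand": -1,"linear": [0,0,-0.001],"twist": 0},{"hand": -1,"linear": [0,0,-0.001],"twist": 0},{"hand": -1,"linear": [0,0,0],"twist": 0}]'

```text
time: 9.3
eef_pos: [0.5452, -0.1149, 0.0754]
ee_rot: [-0.0, 0.123, 0.992, 0.0]
force: [0.0, 1.1, -3.2]
finger_gap: 0.495
finger_force: 62.4
```

Free of axial resistance well below the tab's contact height, so the tab is in the keyway. I'll continue to the seat.

Emit:
drive_tool --motion '[{"hand": -1,"linear": [0,0,-0.001],"twist": 0},{"hand": -1,"linear": [0,0,-0.001],"twist": 0},{"hand": -1,"linear": [0,0,-0.001],"twist": 0},{"hand": -1,"linear": [0,0,-0.001],"twist": 0},{"hand": -1,"linear": [0,0,0],"twist": 0}]'

```text
time: 9.8
eef_pos: [0.5452, -0.1149, 0.0714]
ee_rot: [-0.0, 0.123, 0.992, 0.0]
force: [-0.2, 1.8, -3.2]
finger_gap: 0.496
finger_force: 62.4
```

Emit:
drive_tool --motion '[{"hand": -1,"linear": [0,0,-0.001],"twist": 0},{"hand": -1,"linear": [0,0,-0.001],"twist": 0},{"hand": -1,"linear": [0,0,0],"twist": 0}]'

```text
time: 10.1
eef_pos: [0.5452, -0.1149, 0.0694]
ee_rot: [-0.0, 0.123, 0.992, 0.0]
force: [0.1, 2.4, -3.3]
finger_gap: 0.492
finger_force: 62.4
```

Emit:
drive_tool --motion '[{"hand": -1,"linear": [0,0,-0.001],"twist": 0},{"hand": -1,"linear": [0,0,0],"twist": 0}]'

```text
time: 10.3
eef_pos: [0.5452, -0.115, 0.0685]
ee_rot: [-0.0, 0.123, 0.992, 0.0]
force: [0.6, 1.8, -3.2]
finger_gap: 0.495
finger_force: 62.5
```

Emit:
drive_tool --motion '[{"hand": -1,"linear": [0,0,-0.001],"twist": 0},{"hand": -1,"linear": [0,0,0],"twist": 0}]'

```text
time: 10.5
eef_pos: [0.5452, -0.115, 0.0675]
ee_rot: [0.0, 0.123, 0.992, 0.0]
force: [0.0, 2.2, -2.9]
finger_gap: 0.496
finger_force: 62.5
```

Emit:
drive_tool --motion '[{"hand": -1,"linear": [0,0,-0.001],"twist": 0},{"hand": -1,"linear": [0,0,0],"twist": 0}]'

```text
time: 10.7
eef_pos: [0.5452, -0.115, 0.067]
ee_rot: [0.0, 0.123, 0.992, 0.0]
force: [-0.5, 2.2, 2.1]
finger_gap: 0.491
finger_force: 62.9
```

It landed at TCP z 0.067 with 5 N. Releasing with a small opening, since the keeper is close, and then backing off upward.

Emit:
drive_tool --motion '[{"hand": 0.35,"linear": [0,0,0],"twist": 0},{"hand": 0.35,"linear": [0,0,0],"twist": 0},{"hand": 0.35,"linear": [0,0,0],"twist": 0},{"hand": 0.35,"linear": [0,0,0],"twist": 0}]'

```text
time: 11.1
eef_pos: [0.5452, -0.1152, 0.0666]
ee_rot: [0.0, 0.123, 0.992, -0.0]
force: [0.7, 0.6, 0.0]
finger_gap: 0.677
finger_force: 0.0
```

Emit:
drive_tool --motion '[{"hand": 0.35,"linear": [0,0,0.01],"twist": 0},{"hand": 0.35,"linear": [0,0,0.03],"twist": 0},{"hand": 0.35,"linear": [0,0,0.04],"twist": 0},{"hand": 0.35,"linear": [0,0.03,0.04],"twist": 0},{"hand": 0.35,"linear": [-0.03,0.04,0],"twist": 0},{"hand": 0.35,"linear": [-0.05,0.05,0],"twist": 0},{"hand": 0.35,"linear": [-0.05,0.05,0],"twist": 0},{"hand": 0.35,"linear": [0,0,0],"twist": 0}]'

```text
time: 11.9
eef_pos: [0.4416, 0.0284, 0.1883]
ee_rot: [0.001, 0.121, 0.993, 0.0]
force: [1.0, -1.0, 0.1]
finger_gap: 0.679
finger_force: 0.0
```

```bash
python3 - <<'E'
from h import *
s=env.state();print(s['eef_pos'].round(4),np.degrees(s['joint_pos']).round(1),s['force'].round(1),s['finger_gap'])
im=[]
for n in('top','scene'):
    cap(n,n+'2')
    u,v=proj(n,[.55,-.09,.06]);u,v=int(u),int(v);p=cv2.imread(f'pics/{n}2.png')
    im.append(cv2.resize(p[max(v-50,0):v+50,u-50:u+50],(400,400),interpolation=cv2.INTER_CUBIC))
    f=cloud(n,np.load(n+'2.npz')['d']).reshape(-1,3)
    w=f[(np.hypot(f[:,0]-.544,f[:,1]+.1136)<.038)]
    print(n,np.histogram(w[:,2],np.arange(.04,.112,.004)))
    a=w[(w[:,2]>.096)&(w[:,2]<.104)]
    print(n,'neck',len(a),a.mean(0) if len(a) else'', cv2.minEnclosingCircle((a[:,:2]*1000).astype(np.float32)))
cv2.imwrite('pics/home.png',np.hstack(im))
E
```

```text
[0.4416 0.0284 0.1883] [  3.7 -10.2  -6.9  93.2   0.   17.6] [ 1.  -1.   0.1] 0.679243048377625
top (array([ 0,  1,  2, 99, 97,  4,  3,  2,  4,  8,  9,  8, 10, 14, 84, 56,  2]), array([0.04 , 0.044, 0.048, 0.052, 0.056, 0.06 , 0.064, 0.068, 0.072,
       0.076, 0.08 , 0.084, 0.088, 0.092, 0.096, 0.1  , 0.104, 0.108]))
top neck 140 [ 0.55785818 -0.11863476  0.09963107] ((548.015625, -114.00617980957031), 23.728160858154297)
scene (array([  5,  13,   3, 151,  38,  28,  25,  32,  27,  27,  35,  35,  40,
        51,  80,   2,   0]), array([0.04 , 0.044, 0.048, 0.052, 0.056, 0.06 , 0.064, 0.068, 0.072,
       0.076, 0.08 , 0.084, 0.088, 0.092, 0.096, 0.1  , 0.104, 0.108]))
scene neck 82 [ 0.53695132 -0.10750408  0.09807756] ((541.692138671875, -111.79168701171875), 25.279207229614258)
```

View pics/home.png

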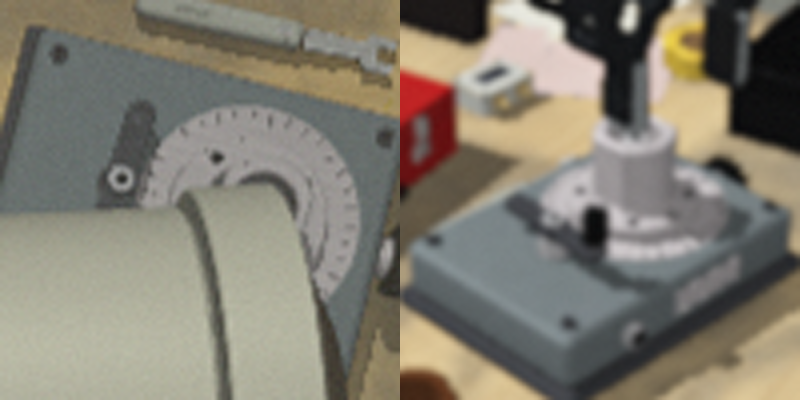

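The top view shows the hub on the seat over the spindle, and the neck top measures about 100 mm, so it is home. The keeper is still parked, with its knob at crop (597,225) in the scene half. Next I'll pinch the knob from above.

Emit:
drive_tool --motion '[{"hand": -0.1,"linear": [0.043,-0.033,0],"twist": 0},{"hand": -0.1,"linear": [0.042,-0.033,0],"twist": 0},{"hand": -0.1,"linear": [0,0,-0.03],"twist": 0},{"hand": -0.1,"linear": [0,0,-0.03],"twist": 0},{"hand": -0.1,"linear": [0,0,-0.03],"twist": 0},{"hand": -0.1,"linear": [0,0,-0.01],"twist": 0},{"hand": -0.1,"linear": [0,0,0],"twist": 0}]'

```text
time: 12.7
eef_pos: [0.523, -0.0364, 0.0854]
ee_rot: [-0.001, 0.124, 0.992, -0.0]
force: [-0.3, -0.7, 0.6]
finger_gap: 0.45
finger_force: 0.0
```

Emit:
drive_tool --motion '[{"hand": -0.1,"linear": [0,0,-0.005],"twist": 0},{"hand": -0.1,"linear": [0,0,-0.005],"twist": 0},{"hand": -0.1,"linear": [0,0,0],"twist": 0}]'

```text
time: 13.0
eef_pos: [0.5237, -0.0357, 0.0769]
ee_rot: [0.0, 0.123, 0.992, 0.0]
force: [-0.0, 0.4, -0.8]
finger_gap: 0.449
finger_force: 0.0
```

Emit:
drive_tool --motion '[{"hand": -0.1,"linear": [0.0025,-0.0025,0],"twist": 0},{"hand": -1,"linear": [0,0,0],"twist": 0},{"hand": -1,"linear": [0,0,0],"twist": 0},{"hand": -1,"linear": [0,0,0],"twist": 0},{"hand": -1,"linear": [0,0,0],"twist": 0}]'

```text
time: 13.5
eef_pos: [0.5259, -0.0381, 0.0767]
ee_rot: [0.0, 0.123, 0.992, 0.0]
force: [-0.3, 0.2, -0.6]
finger_gap: 0.0
finger_force: 0.0
```

```bash
python3 - <<'E'
import numpy as np
a=np.radians(166.4)-np.arange(0,17)*np.radians(88.5)/16
p=.036*np.c_[np.cos(a),np.sin(a)]
print(np.radians(88.5)/16);print(np.diff(p,axis=0).round(4).tolist())
E
```

```text
0.09653852425093636
[[0.001, 0.0033], [0.0013, 0.0032], [0.0016, 0.0031], [0.0019, 0.0029], [0.0022, 0.0027], [0.0024, 0.0025], [0.0026, 0.0023], [0.0028, 0.002], [0.003, 0.0017], [0.0032, 0.0014], [0.0033, 0.0011], [0.0034, 0.0008], [0.0034, 0.0004], [0.0035, 0.0001], [0.0035, -0.0002], [0.0034, -0.0006]]
```

The fingers shut on nothing, so I need to look again.

```bash
python3 - <<'E'
from h import *
p,d=cap('scene','scene3')
u0,v0=proj('scene',[.55,-.09,.06]);u0,v0=int(u0),int(v0)
print('knob in scene2 px',u0-50+197/4,v0-50+225/4,'expected',proj('scene',[.5225,-.0374,.08]),ray('scene',u0-50+197/4,v0-50+210/4,.0915))
cv2.imwrite('pics/k3.png',cv2.resize(p[v0-60:v0+60,u0-60:u0+60,::-1],(480,480),interpolation=cv2.INTER_CUBIC))
E
```

```text
knob in scene2 px 303.25 187.25 expected (np.float64(302.9010103602799), np.float64(187.78357711642647)) [ 0.52187472 -0.0377024   0.0915    ]
```

View pics/k3.png

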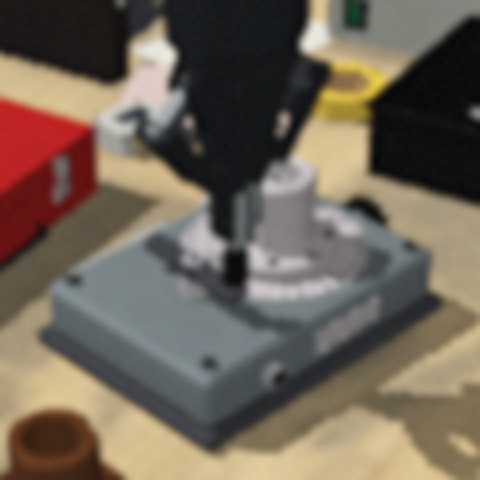

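```bash
python3 - <<'E'
from h import *
u0,v0=proj('scene',[.55,-.09,.06]);u0,v0=int(u0),int(v0)
f=lambda P:[(round(float(a-b+60)*4)) for a,b in zip(proj('scene',P),(u0,v0))]
print('tcp',f([.522,-.038,.0767]),'tcp+.03',f([.522,-.038,.1067]),'knobtop',f([.522,-.0375,.0915]),'knobbot',f([.522,-.0375,.0695]))
W=cloud('scene',np.load('scene3.npz')['d'])
for v in range(190,290,8):print(v,[tuple((W[v0-60+v//4,u0-60+u//4]*1000).round().astype(int)) for u in(214,222,230,238,246)])
print(env.state()['finger_gap'],env.state()['ft_torque'])
E
```

```text
tcp [237, 272] tcp+.03 [237, 227] knobtop [237, 250] knobbot [236, 283]
190 [(np.int64(519), np.int64(-7), np.int64(148)), (np.int64(516), np.int64(-9), np.int64(148)), (np.int64(519), np.int64(-24), np.int64(139)), (np.int64(515), np.int64(-25), np.int64(140)), (np.int64(513), np.int64(-30), np.int64(138))]
198 [(np.int64(520), np.int64(-8), np.int64(142)), (np.int64(526), np.int64(-27), np.int64(131)), (np.int64(520), np.int64(-25), np.int64(134)), (np.int64(519), np.int64(-31), np.int64(131)), (np.int64(514), np.int64(-31), np.int64(133))]
206 [(np.int64(532), np.int64(-27), np.int64(124)), (np.int64(527), np.int64(-28), np.int64(125)), (np.int64(520), np.int64(-25), np.int64(128)), (np.int64(519), np.int64(-32), np.int64(126)), (np.int64(515), np.int64(-33), np.int64(126))]
214 [(np.int64(531), np.int64(-26), np.int64(120)), (np.int64(525), np.int64(-25), np.int64(122)), (np.int64(520), np.int64(-26), np.int64(123)), (np.int64(518), np.int64(-30), np.int64(122)), (np.int64(515), np.int64(-33), np.int64(121))]
222 [(np.int64(531), np.int64(-25), np.int64(115)), (np.int64(526), np.
[... 1420 characters left out ...]
, np.int64(-79), np.int64(43)), (np.int64(524), np.int64(-32), np.int64(82)), (np.int64(521), np.int64(-36), np.int64(81)), (np.int64(516), np.int64(-35), np.int64(83))]
278 [(np.int64(541), np.int64(-42), np.int64(65)), (np.int64(538), np.int64(-45), np.int64(64)), (np.int64(524), np.int64(-32), np.int64(77)), (np.int64(518), np.int64(-31), np.int64(79)), (np.int64(516), np.int64(-36), np.int64(77))]
286 [(np.int64(537), np.int64(-36), np.int64(64)), (np.int64(533), np.int64(-38), np.int64(64)), (np.int64(524), np.int64(-31), np.int64(72)), (np.int64(519), np.int64(-33), np.int64(73)), (np.int64(516), np.int64(-36), np.int64(71))]
-0.0022330133516276713 [ 0.00607851  0.00154273 -0.0075911 ]
```

The fingertips end at about z 0.10, right above the knob. They sit about 20 mm higher than the reported TCP, so I'll open and go lower.

Emit:
drive_tool --motion '[{"hand": -0.1,"linear": [0,0,0],"twist": 0},{"hand": -0.1,"linear": [0,0,0],"twist": 0},{"hand": -0.1,"linear": [0,0,0],"twist": 0},{"hand": -0.1,"linear": [0,0,-0.005],"twist": 0},{"hand": -0.1,"linear": [0,0,-0.005],"twist": 0},{"hand": -0.1,"linear": [0,0,0],"twist": 0}]'

```text
time: 14.15
eef_pos: [0.5254, -0.0381, 0.0655]
ee_rot: [-0.001, 0.123, 0.992, -0.0]
force: [-0.3, -0.8, 0.0]
finger_gap: 0.452
finger_force: 0.0
```

Emit:
drive_tool --motion '[{"hand": -0.1,"linear": [0,0,-0.003],"twist": 0},{"hand": -0.1,"linear": [0,0,-0.003],"twist": 0},{"hand": -0.1,"linear": [0,0,0],"twist": 0},{"hand": -1,"linear": [0,0,0],"twist": 0},{"hand": -1,"linear": [0,0,0],"twist": 0},{"hand": -1,"linear": [0,0,0],"twist": 0},{"hand": -1,"linear": [0,0,0],"twist": 0}]'

```text
time: 14.85
eef_pos: [0.526, -0.0382, 0.0609]
ee_rot: [0.0, 0.123, 0.992, -0.0]
force: [-2.0, -0.1, 3.3]
finger_gap: 0.148
finger_force: 58.6
```

Knob gripped. Swinging along the arc now.

Emit:
drive_tool --motion '[{"hand": -1,"linear": [0.001,0.0033,0],"twist": -0.0965},{"hand": -1,"linear": [0.0013,0.0032,0],"twist": -0.0965},{"hand": -1,"linear": [0.0016,0.0031,0],"twist": -0.0965},{"hand": -1,"linear": [0.0019,0.0029,0],"twist": -0.0965},{"hand": -1,"linear": [0,0,0],"twist": 0}]'

```text
time: 15.35
eef_pos: [0.5327, -0.026, 0.0609]
ee_rot: [0.001, 0.312, 0.95, -0.0]
force: [2.6, -3.9, 1.0]
finger_gap: 0.145
finger_force: 58.6
```

Emit:
drive_tool --motion '[{"hand": -1,"linear": [0.0022,0.0027,0],"twist": -0.0965},{"hand": -1,"linear": [0.0024,0.0025,0],"twist": -0.0965},{"hand": -1,"linear": [0.0026,0.0023,0],"twist": -0.0965},{"hand": -1,"linear": [0.0028,0.002,0],"twist": -0.0965},{"hand": -1,"linear": [0,0,0],"twist": 0}]'

```text
time: 15.85
eef_pos: [0.5431, -0.0175, 0.0609]
ee_rot: [0.002, 0.488, 0.873, -0.001]
force: [6.1, -8.7, -0.1]
finger_gap: 0.144
finger_force: 58.6
```

Emit:
drive_tool --motion '[{"hand": -1,"linear": [0.0035,0.0005,0],"twist": -0.0965},{"hand": -1,"linear": [0.0034,0.0005,0],"twist": -0.0965},{"hand": -1,"linear": [0.0033,0.0006,0],"twist": -0.0965},{"hand": -1,"linear": [0.0034,0.0004,0],"twist": -0.0965},{"hand": -1,"linear": [0,0,0],"twist": 0}]'

```text
time: 16.35
eef_pos: [0.556, -0.0136, 0.0609]
ee_rot: [0.0, 0.645, 0.764, 0.001]
force: [2.2, 4.2, 2.5]
finger_gap: 0.15
finger_force: 59.0
```

Emit:
drive_tool --motion '[{"hand": -1,"linear": [0.0034,0.0002,0],"twist": -0.0965},{"hand": -1,"linear": [0.0035,0,0],"twist": -0.0965},{"hand": -1,"linear": [0.0035,-0.0003,0],"twist": -0.0965},{"hand": -1,"linear": [0.0032,-0.0006,0],"twist": -0.0965},{"hand": -1,"linear": [0,0,0],"twist": 0}]'

```text
time: 16.85
eef_pos: [0.5696, -0.0146, 0.0609]
ee_rot: [0.0, 0.779, 0.626, 0.001]
force: [4.9, 2.0, 2.2]
finger_gap: 0.149
finger_force: 59.0
```

```bash
python3 - <<'E'
from h import *
s=env.state();q=s['ee_rot'];print(s['eef_pos'].round(4),np.degrees(2*np.arctan2(q[2],q[1]))-90,s['force'].round(1),s['ft_torque'].round(2))
E
```

```text
[ 0.5696 -0.0146  0.0609] -12.429117065302478 [4.9 2.  2.2] [ 0.58 -0.82  0.04]
```

The keeper has turned about 1.54 rad. Release, go up and away.

Emit:
drive_tool --motion '[{"hand": -0.1,"linear": [0,0,0],"twist": 0},{"hand": -0.1,"linear": [0,0,0],"twist": 0},{"hand": -0.1,"linear": [0,0,0],"twist": 0},{"hand": -0.1,"linear": [0,0,0.02],"twist": 0},{"hand": -0.1,"linear": [0,0,0.05],"twist": 0},{"hand": -0.1,"linear": [0,0,0.05],"twist": 0},{"hand": -0.1,"linear": [-0.05,0.05,0.03],"twist": 0},{"hand": -0.1,"linear": [-0.05,0.05,0],"twist": 0}]'

```text
time: 17.65
eef_pos: [0.5018, 0.0531, 0.2032]
ee_rot: [0.001, 0.781, 0.625, 0.002]
force: [0.1, 0.4, 0.9]
finger_gap: 0.45
finger_force: 0.0
```

Emit:
drive_tool --motion '[{"hand": -0.1,"linear": [-0.05,0.05,0],"twist": 0},{"hand": -0.1,"linear": [-0.05,0.05,0],"twist": 0},{"hand": -0.1,"linear": [0,0.05,0],"twist": 0},{"hand": -0.1,"linear": [0,0.05,0],"twist": 0},{"hand": -0.1,"linear": [0,0.05,0],"twist": 0},{"hand": -0.1,"linear": [0,0,0],"twist": 0}]'

```text
time: 18.25
eef_pos: [0.4293, 0.2781, 0.199]
ee_rot: [-0.0, 0.778, 0.628, -0.0]
force: [-0.3, -0.1, -0.3]
finger_gap: 0.447
finger_force: 0.0
```

```bash
python3 - <<'E'
from h import *
p,d=cap('top','top4')
cv2.imwrite('pics/fin.png',cv2.resize(p[155:265,300:430,::-1],(650,550),interpolation=cv2.INTER_CUBIC))
f=cloud('top',d).reshape(-1,3);n=lambda x,y,r,a,b:f[(np.hypot(f[:,0]-x,f[:,1]-y)<r)&(f[:,2]>a)&(f[:,2]<b)]
k=n(.57,-.015,.02,.085,.096);h=n(.545,-.114,.03,.097,.104)
print('knob',len(k),np.median(k,0),'neck',cv2.minEnclosingCircle((h[:,:2]*1000).astype(np.float32)),np.median(h[:,2]))
E
```

```text
knob 51 [ 0.56951714 -0.01255181  0.09098769] neck ((545.8153076171875, -111.92098999023438), 25.132816314697266) 0.09975512699606837
```

View pics/fin.png

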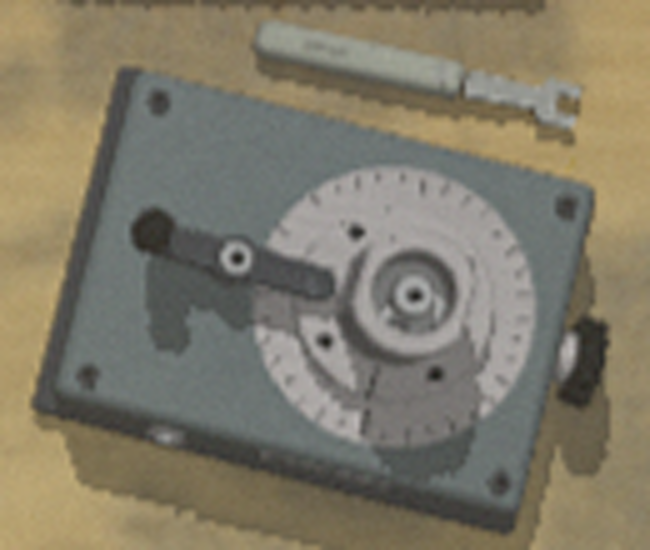

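The picture shows the keeper bar over the flange, with its knob at (152,230), pivot at (237,258) and nose at (325,285). The knob angle gives about 1.55 rad. The hub's neck top is at 99.8 mm, so it is home, and the wrench has not moved.

```bash
python3 -c "
from bench import env;print(env.finish_job())"
```

```text
the job is handed in; nothing more can be done
None
```

The hub is keyed onto the spindle and fully home, the keeper is swung over its flange to about 1.55 rad, the gripper is clear, and the job was handed in at about 18 s; no verdict was returned.

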